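# Set up the board for rolling a relief tile

## Robot

A 6-joint arm with a two-finger parallel gripper is mounted at the origin on the work surface. World frame = base frame: x ahead of the robot, y to its left, z up, the work surface at z = 0. Lengths are in m, angles in degrees, forces in N, time in s.
With the tool pointing down it reaches from about 0.35 to 0.725 m from the base axis. Payload 6 kg.
Tool frame: the origin (TCP) lies on the front face of the gripper's body, between the roots of the fingers; the fingertips stand ctrl.tip_extent ahead of it and the grasp point (between the pads) lies 54 mm ahead of it (ctrl.tip_extent is the distance from the TCP to the fingertips, in m); z points along the fingers, y is the line along which they close (so a half turn about z gives the same grasp; the last joint's range is limited). The gripper opens to 85 mm and grips with 20 to 120 N. Pads are 22 mm wide; open, the fingers measure 114 mm over their backs; the gripper's body (76 mm by 85 mm) begins 54 mm behind the grasp point. The pads swing forward as they close: fully open they stand 13 mm farther back than shut.
Start: joints at [-54.964, 2.303, 4.859, 0, -92.561, -19.12], TCP at [0.165, -0.577, 0.304] pointing down, gripper open.
Joint ranges: [-146.85, 146.85], [-73.84, 115.35], [-62.03, 85.46], [-188.31, 113.3], [-161.28, -10.13], [-171.36, 171.36]. Speed limits (degrees/s): [147.25, 147.25, 172.46, 180, 180, 180].

## Interface

Orientations are given as a 3x3 rotation matrix whose columns are the frame's x, y, z axes.
In Python, from station import ctrl gives the robot as it stands.
- The arm moves only by the tool step_arm, never from a script. Its argument "motion" is a list that holds one entry, the list of rows, each a list of 5 numbers: the closure, from -1 (fully open) to 1 (shut), then the shift along the tool's x, y, z in m, then the turn about the tool's z in degrees. A call has 1 to 12 rows; each row is the pose to reach, as a shift and turn from the pose commanded when the call began, along the tool's axes at that moment; what a row does not reach only later rows make up. A row lasts 1/12 s, in which the tool goes at most 41.7 mm and 7.16 degrees, less where a joint would pass 70% of its speed; a pose out of reach is approached as far as the arm can. A call with a gripper value outside its range is refused whole. The fingers move at their own pace and stop on an object; "newtons" is the grip in N (left out, the last holds). Time passes only in rows, so rows that repeat a pose let the fingers close. It gives the time, the measured TCP pose, the force, the opening and the grip force at its end, in the units of the state.
- ctrl.state(): the state, without advancing time (a new reading comes with each control period).
- ctrl.grab_frame(name): name is "scene" or "top" or "wrist"; returns a dict with "pixels" (420x560x3 uint8, blue, green, red), "fx", "fy", "cx", "cy" (pixels), "world_from_camera" (4x4, takes a point from camera to world coordinates); the wrist camera has in their place "hand_eye" (4x4, takes a point from camera to tool coordinates, whose origin is the TCP and whose axes are the flange's). Camera axes: x right, y down, z forward; pixel columns grow to the right and rows downward; lengths in m; the calibration is good to about 2 mm. A picture is of the moment at which its call begins: read the wrist's pose just before it. There is no depth.
- ctrl.finish_job(): hands the job in; it is judged then, once.
Trained networks look in the newest picture that a camera, given by its name, has taken for a name from the list of things; names that differ only in an ending like _2 or _b are one class to them, and where a whole thing is asked for, a point or a joint stands for the part that bears it (a point fixed in the world has none). Each returns a list of dicts, best first, with "conf" (0 to 1); they miss things now and then, are a little off and sometimes report something else, mostly with a low value. They report only what shows in the picture. A call takes as long as a camera call. They do not tell look-alikes from the thing itself.
- ctrl.look_for(target, camera): "bbox" ([left, top, right, bottom] in pixels, round what is visible of it).
The state is a dict: "time_s": time; "joint_positions": joint angles; "qd": joint speeds; "joint_torque": joint torques, N m; "eef_pos": TCP position; "ee_rot": TCP orientation; "ft_force": force on the tool from outside, world axes, zero at the start; "ft_torque": the same for the moment, N m; "grip_width": finger opening in m; "grip_force": force on a finger pad.
Only numpy, scipy, OpenCV 4.12 (cv2) and the standard library are available. Lean on these libraries where they do the work, as an engineer would, in place of code of your own. Each camera call takes 0.05 s, during which the arm holds its last target. There are 200 camera calls.

## Task

Set up the modelling board for rolling a relief tile: the rectangular fish mould goes carving up in the middle of the board, its length running along the board's length, with the two thick guide strips flat on the board to its left and right, parallel to it and centred end to end on the board, each leaving about 3 cm of bare board beside the mould. The rolling pin rests square across both strips with its middle over the board's centre line, at the end near the robot and clear of the mould so that the clay can still be laid on it. Leave the thin strip, the round mould, the wooden knife and the tin of tools where they are.

Things in the scene. Friction and masses are not known exactly. Their poses are not given: they have to be found in the camera images.
- board: the modelling board: plywood faced with grey canvas, 300 x 220 mm, 15 mm thick, lying flat on the table and fixed there. Origin: centre of its underside (on the table, z = 0; its top face is 15 mm above). x along its 300 mm length, pointing away from the robot (turned at most 12 degrees from the world x), so its end near the robot is at x = -150 mm; y to the left, z up.
- mould: the mould: flat rectangular block of dark brown wood with a fish carved in its upper face, 90 x 56 mm, 12 mm thick, about 0.06 kg, loose. Origin: centre of the underside; x along the 90 mm length (either way round will do), z up out of the carved face.
- thick_strip_a: thick wooden guide strip with square edges, 260 long x 24 wide x 20 mm thick, light wood, about 0.09 kg, loose, lying on its 24 mm face; one of two alike. Origin: centre of the underside; x along its length, z up.
- thick_strip_b: thick wooden guide strip with square edges, 260 long x 24 wide x 20 mm thick, light wood, about 0.09 kg, loose, lying on its 24 mm face; one of two alike. Origin: centre of the underside; x along its length, z up.
- rolling_pin: the rolling pin: light wood barrel 40 mm in diameter and 200 mm long, with a slim brown handle 50 mm long and 21 mm thick at each end (300 mm over all), about 0.24 kg, loose, lying on its side; it can roll. Origin: middle of the barrel, on its axis (20 mm above what it lies on); x along the pin; y and z turn as it rolls.
- thin_strip: the thin strip, not wanted for this job: light wood, 260 long x 14 wide x 8 mm thick, loose, lying flat. Origin: centre of the underside; x along its length. To be left where it is.
- round_mould: the round mould, not wanted for this job: dark brown wooden disc with a carved rosette, 70 mm in diameter, 12 mm thick, loose. Origin: centre of the underside. To be left where it is.
- clay_knife: wooden modelling knife with a flat pointed blade and a blue ring on its handle, 155 long x 18 x 8 mm, loose, lying flat at the far side of the table. Origin: underside, about mid-length; x along it. To be left where it is.
- tool_tin: dark round tin with modelling tools standing in it, 90 mm in diameter, 110 mm high (about 200 mm with the tools), loose, behind the work at the far side of the table. Origin: centre of the underside. To be left where it is.
Mind the look-alikes: they are no part of the job. Leave any orange look-alike of the mould alone.

How it is judged (in metres and radians):
At the end, for the whole second after the job is handed in: At rest on the board: mould face up, within 15 mm and 0.15 rad of its middle; a thick strip on each side, 15-45 mm from it, within 0.12 rad and 30 mm endwise; pin on both strips, within 0.2 rad of square and 25 mm of the centre line, 50-130 mm robot-side of the board's centre, clear of the mould (x of mould in the frame of board between -0.015 and 0.015 m and y of mould in the frame of board between -0.015 and 0.015 m and z of mould in the frame of board between 0.011 and 0.019 m and angle between the x axis of mould and the x axis of board, either way round below 0.15 rad and angle between mould's own z axis and vertical below 0.1 rad and x of thick_strip_a in the frame of board between -0.03 and 0.03 m and z of thick_strip_a in the frame of board between 0.011 and 0.019 m and angle between the x axis of each of thick_strip_a, thick_strip_b and the x axis of board, either way round below 0.12 rad and angle between the z axis of each of thick_strip_a, thick_strip_b and the z axis of board, either way round below 0.1 rad and x of thick_strip_b in the frame of board between -0.03 and 0.03 m and z of thick_strip_b in the frame of board between 0.011 and 0.019 m and ((y of thick_strip_a in the frame of mould between 0.055 and 0.085 m and y of thick_strip_b in the frame of mould between -0.085 and -0.055 m) or (y of thick_strip_a in the frame of mould between -0.085 and -0.055 m and y of thick_strip_b in the frame of mould between 0.055 and 0.085 m)) and y of rolling_pin in the frame of board between -0.025 and 0.025 m and z of rolling_pin in the frame of board between 0.05 and 0.06 m and x of rolling_pin in the frame of board between -0.13 and -0.05 m and angle between the x axis of rolling_pin and the y axis of board, either way round below 0.2 rad and contact force between rolling_pin and thick_strip_a above 0.1 N and contact force between rolling_pin and thick_strip_b above 0.1 N and (x of rolling_pin in the frame of mould above 0.067 m or x of rolling_pin in the frame of mould below -0.067 m) and linear speed of each of mould, thick_strip_a, thick_strip_b, rolling_pin below 0.01 m/s and angular speed of each of mould, thick_strip_a, thick_strip_b, rolling_pin below 0.2 rad/s); the robot touches nothing.
It fails at once if the thin strip is shifted more than 30 mm (distance of thin_strip from where it was at the start of the episode above 0.03 m).
It fails at once if the round mould is shifted more than 30 mm (distance of round_mould from where it was at the start of the episode above 0.03 m).
It fails at once if the tin of tools is shifted more than 30 mm (distance of tool_tin from where it was at the start of the episode above 0.03 m).
It fails at once if the wooden knife is shifted more than 30 mm (distance of clay_knife from where it was at the start of the episode above 0.03 m).
It also fails if it takes over 104 s, if anything falls off the work surface, if the arm or the gripper's body presses on something with over 40 N, if the wrist force passes 120 N, or if a joint passes its speed limit or range.

## Working session

There is one attempt and no reset: what is moved stays moved. The work goes in short steps, Python scripts to look and compute and a tool call to move; the robot and the scene stay as the last step left them, time stands still between calls to the robot, and variables do not carry over. Pictures are saved under pics/ and viewed, at most 14 in all, crops included, and the job is handed in when it is done.

Besides the shell and the picture viewer there is one more tool, called after "Emit:" as name(argument=value, ...), one argument or row to a line, values as JSON. step_arm: Moves the arm, as the interface text tells. Its arguments: {"type":"object","properties":{"motion":{"type":"array"},"newtons":{"type":"number"}},"required":["motion"]}

```bash
ls; mkdir -p pics; python3 - <<'E'
from station import ctrl
import cv2, numpy as np
s=ctrl.state(); print(s, ctrl.tip_extent)
for c in ("scene","top"):
    f=ctrl.grab_frame(c); cv2.imwrite(f"pics/{c}0.png",f["pixels"]); print(c,f["fx"],f["fy"],f["cx"],f["cy"],np.round(f["world_from_camera"],4).tolist())
    for n in ["board","mould","thick_strip_a","rolling_pin","thin_strip","round_mould","clay_knife","tool_tin"]:
        print(n,[(np.round(d["bbox"]).astype(int).tolist(),round(d["conf"],2)) for d in ctrl.look_for(n,c)][:4])
E
```

```text
pics
{'time_s': 0.0, 'joint_positions': array([-5.49631048e+01,  2.33871566e+00,  4.80008191e+00, -2.54146915e-02,
       -9.25623770e+01, -1.91194289e+01]), 'qd': array([-0.05681084, -0.04152512,  0.07044682, -0.04369157, -0.05001906,
       -0.0158267 ]), 'joint_torque': array([ 8.37185075e-05, -3.68200850e+01,  3.47417343e+01,  6.93227246e+00,
       -5.24124684e-03,  4.20737877e-05]), 'eef_pos': array([ 0.16457077, -0.57677051,  0.30286055]), 'ee_rot': array([[-9.61652367e-01, -2.74270494e-01, -6.49305999e-04],
       [-2.74271217e-01,  9.61650881e-01,  1.69789317e-03],
       [ 1.58723687e-04,  1.81086893e-03, -9.99998348e-01]]), 'ft_force': array([-0.63358312,  0.77574226, -0.36077988]), 'ft_torque': array([-0.03749763,  0.03045304, -0.01799355]), 'grip_force': 0.0, 'grip_width': 0.08535557441971726} 0.0726
scene 422.40019838954277 422.40019838954277 281.6132982576034 215.4330557371785 [[-0.7829, 0.4968, -0.3744, 1.0479], [0.622, 0.6137, -0.4863, 0.5897], [-0.0118, -0.6136, -0.7895, 1.0787], [0.0, 0.0, 0.0, 1.0]]
board [([230, 182, 344, 267], 0.9)]
mould [([185, 153, 209, 160],
[... 455 characters left out ...]
41161836 525.0563741161836 285.6085092562982 203.43098751356862 [[-0.0293, -0.9932, 0.1128, 0.3512], [-0.9996, 0.0295, 0.0004, -0.0296], [-0.0038, -0.1127, -0.9936, 1.746], [0.0, 0.0, 0.0, 1.0]]
board [([255, 160, 324, 253], 0.92)]
mould [([422, 238, 442, 267], 0.85), ([397, 209, 424, 228], 0.7), ([403, 165, 428, 190], 0.6)]
thick_strip_a [([200, 175, 210, 258], 0.94), ([167, 188, 181, 271], 0.89)]
rolling_pin [([371, 176, 387, 264], 0.58)]
thin_strip [([347, 180, 358, 257], 0.71)]
round_mould [([342, 114, 380, 158], 0.68), ([129, 206, 150, 228], 0.63), ([345, 181, 360, 259], 0.62), ([254, 158, 327, 250], 0.43)]
clay_knife [([172, 144, 215, 158], 0.6)]
tool_tin [([346, 117, 380, 157], 0.87)]
```

```bash
python3 - <<'E'
import cv2
t=cv2.imread("pics/top0.png"); cv2.imwrite("pics/topc.png",cv2.resize(t[100:290,115:455],None,fx=2.35,fy=2.35,interpolation=cv2.INTER_CUBIC)[:, :800])
E
```

```text
(no output)
```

View pics/topc.png

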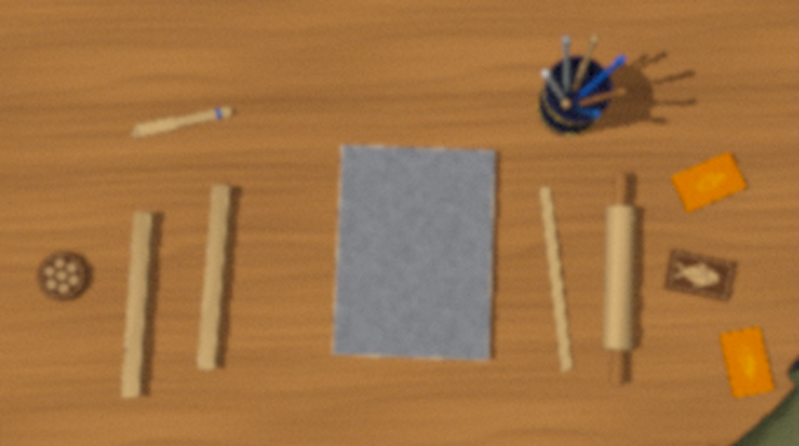

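View pics/scene0.png

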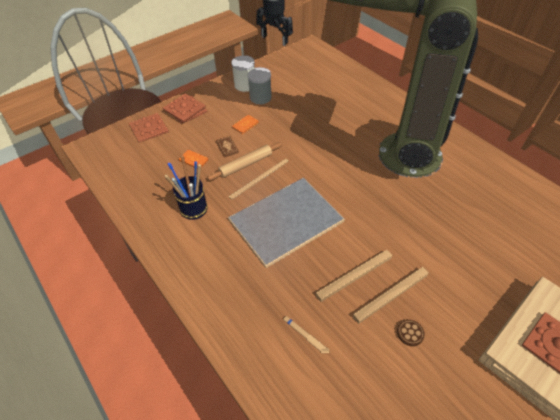

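Top crop (2.35×, offset 115,100) shows these:
- Brown fish mould at crop (700,275), which is full-image (413,217).
- Orange look-alikes at (709,181) and (747,362), and the round mould at (64,275). None of these are wanted.
- Thick strips at (140,303) and (213,277). The narrower thin strip at (556,278) isn't wanted.
- Pin at (620,278) and board at (415,252).

Next I'll segment these for poses.

```bash
cat > h.py <<'E'
from station import ctrl
import cv2, numpy as np
def plane(f,uv,z,wfc=None):
    T=np.array(f["world_from_camera"] if wfc is None else wfc)
    uv=np.atleast_2d(uv).astype(float)
    d=np.c_[(uv[:,0]-f["cx"])/f["fx"],(uv[:,1]-f["cy"])/f["fy"],np.ones(len(uv))]@T[:3,:3].T
    return (T[:3,3]+d*((z-T[2,3])/d[:,2])[:,None])[:,:2]
def seg(f,box,mode,z,wfc=None):
    """min-area rectangle in the plane z: centre, (long, short), yaw of long side"""
    l,t,r,b=box; p=cv2.resize(f["pixels"][t:b,l:r],None,fx=4,fy=4,interpolation=cv2.INTER_CUBIC)
    hsv=cv2.cvtColor(cv2.GaussianBlur(p,(5,5),0),cv2.COLOR_BGR2HSV)
    g=hsv[...,2] if mode=="dark" else hsv[...,1]
    _,m=cv2.threshold(g,0,255,cv2.THRESH_BINARY_INV+cv2.THRESH_OTSU)
    m=cv2.morphologyEx(m,cv2.MORPH_CLOSE,np.ones((15,15)))
    c=max(cv2.findContours(m,cv2.RETR_EXTERNAL,cv2.CHAIN_APPROX_NONE)[0],key=cv2.contourArea)[:,0]
    w=plane(f,(c+.5)/4-.5+[l,t],z,wfc)
    (cx,cy),(a,e),th=cv2.minAreaRect((w*1000).astype(np.float32))
    if a<e: a,e,th=e,a,th+90
    return round(cx/1000,4),round(cy/1000,4),round(a),round(e),round((th+90)%180-90,1)
def wristcam(s,f):
    T=np.eye(4);T[:3,:3]=s["ee_rot"];T[:3,3]=s["eef_pos"];return T@np.array(f["hand_eye"])
def go(x,y,z,yaw,s=None):
    """shift/turn in tool axes to TCP x,y,z with tool y axis at yaw (mod 180)"""
    s=s or ctrl.state();R=s["ee_rot"];d=R.T@(np.array([x,y,z])-s["eef_pos"])
    cur=np.degrees(np.arctan2(R[1,1],R[0,1])); t=-((yaw-cur+90)%180-90)
    print("shift",np.round(d,4),"turn",round(t,1),"q6",round(s["joint_positions"][5],1),"q1",round(s["joint_positions"][0],1),"alt turn",round(t-180*np.sign(t),1))
E
python3 - <<'E'
from h import *
f=ctrl.grab_frame("top")
for n,b,m,z in [("board",(245,150,335,263),"s",.015),("mould",(394,200,428,234),"dark",.012),("sA(right)",(192,167,220,266),"s",.02),("sB",(158,180,189,279),"s",.02),("pin",(362,180,395,256),"s",.02),("thin",(340,172,364,265),"s",.008)]:
    print(n,seg(f,b,m,z))
E
```

```text
board (0.5369, -0.0464, 300, 221, -3.9)
mould (0.4911, -0.4501, 102, 61, 76.2)
sA(right) (0.5096, 0.2372, 263, 31, -5.4)
sB (0.4739, 0.3448, 263, 32, -4.3)
pin (0.4919, -0.3318, 205, 43, -4.2)
thin (0.4938, -0.2446, 264, 20, 4.2)
```

```bash
python3 - <<'E'
from h import *
go(.491,-.450,.20,-12)
E
```

```text
shift [-0.3488  0.0325  0.1038] turn -62.1 q6 -19.1 q1 -55.0 alt turn 117.9
```

Emit:
step_arm(
  motion=[
    [[-1,-0.04,0.003,0.005,-7],[-1,-0.08,0.007,0.02,-14],[-1,-0.12,0.011,0.03,-21],[-1,-0.16,0.015,0.045,-28],[-1,-0.2,0.018,0.06,-35],[-1,-0.24,0.022,0.07,-42],[-1,-0.28,0.026,0.085,-49],[-1,-0.315,0.03,0.1,-56],[-1,-0.349,0.0325,0.104,-62],[-1,-0.349,0.0325,0.104,-62]],
  ],
)

```text
time_s: 1.78
eef_pos: [0.4954, -0.4467, 0.1962]
ee_rot: [[-0.199, -0.98, -0.003], [-0.98, 0.199, 0.003], [-0.002, 0.004, -1.0]]
ft_force: [-1.0, -0.3, -0.0]
grip_width: 0.0852
grip_force: 0.0
```

```bash
python3 - <<'E'
from h import *
s=ctrl.state(); f=ctrl.grab_frame("wrist"); cv2.imwrite("pics/w1.png",f["pixels"])
print(s["time_s"],s["eef_pos"],f["fx"],np.round(f["hand_eye"],3).tolist())
T=wristcam(s,f)
for d in ctrl.look_for("mould","wrist"): print(d["bbox"],d["conf"],plane(f,[(d["bbox"][0]+d["bbox"][2])/2,(d["bbox"][1]+d["bbox"][3])/2],.012,T))
E
```

```text
1.7833 [ 0.49542693 -0.44665048  0.19619176] 330.96513006857725 [[0.0, -0.944, -0.329, 0.085], [1.0, 0.0, -0.0, -0.001], [0.0, -0.329, 0.944, -0.07], [0.0, 0.0, 0.0, 1.0]]
[54.5, 141.2, 184.7, 265.8] 0.96 [[ 0.62584105 -0.47093132]]
[360.1, 28.7, 499.9, 151.2] 0.92 [[ 0.37443424 -0.50836485]]
[246.0, 138.4, 317.6, 250.6] 0.7 [[ 0.49563877 -0.45207794]]
```

View pics/w1.png

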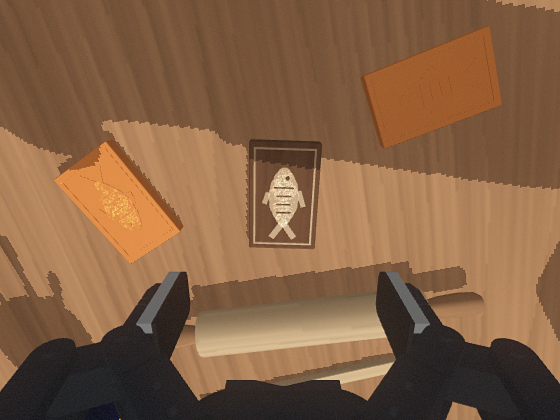

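The picture confirms the brown fish mould, carving up, at (284,194), with orange copies at (119,203) and (432,88). I'll use its corners.

```bash
python3 - <<'E'
from h import *
s=ctrl.state(); f=ctrl.grab_frame("wrist"); T=wristcam(s,f)
w=plane(f,[(251,141),(321,143),(315,247),(250,246)],.012,T)
print(w, cv2.minAreaRect((w*1000).astype(np.float32)))
c=w.mean(0); d=(w[0]+w[1]-w[2]-w[3]); yaw=np.degrees(np.arctan2(d[1],d[0])); print(c,yaw)
go(c[0],c[1],.076,yaw-90,s)
E
```

```text
[[ 0.5070861  -0.5012029 ]
 [ 0.45469084 -0.48851111]
 [ 0.47483505 -0.40203285]
 [ 0.52920555 -0.41458829]] ((491.8944091796875, -451.78057861328125), (89.37439727783203, 55.80126953125), 76.88736724853516)
[ 0.49145438 -0.45158379] -103.72129648632801
shift [2.700e-03 1.000e-04 1.228e-01] turn 1.7 q6 13.2 q1 -25.2 alt turn -178.3
```

Emit:
step_arm(
  motion=[
    [[-1,0.0027,0,0.03,1.7],[-1,0.0027,0,0.06,1.7],[-1,0.0027,0,0.09,1.7],[-1,0.0027,0,0.115,1.7],[-1,0.0027,0,0.127,1.7],[-1,0.0027,0,0.127,1.7],[1,0.0027,0,0.127,1.7],[1,0.0027,0,0.127,1.7],[1,0.0027,0,0.127,1.7],[1,0.0027,0,0.127,1.7],[1,0.0027,0,0.127,1.7],[1,0.0027,0,0.127,1.7]],
  ],
  newtons=30,
)

```text
time_s: 2.93
eef_pos: [0.4917, -0.4536, 0.0761]
ee_rot: [[-0.238, -0.971, 0.003], [-0.971, 0.238, -0.003], [0.002, -0.004, -1.0]]
ft_force: [-0.9, 0.1, 6.3]
grip_width: 0.0549
grip_force: 32.4
```

Emit:
step_arm(
  motion=[
    [[1,0,0,-0.04,0],[1,0,0,-0.08,0],[1,0,0,-0.12,0],[1,0,0,-0.12,0]],
  ],
)

```text
time_s: 3.27
eef_pos: [0.4928, -0.4549, 0.205]
ee_rot: [[-0.238, -0.971, 0.012], [-0.971, 0.238, -0.011], [0.007, -0.015, -1.0]]
ft_force: [-0.5, -0.5, 1.8]
grip_width: 0.0547
grip_force: 32.3
```

```bash
python3 - <<'E'
from h import *
s=ctrl.state();print(s["eef_pos"],s["grip_width"],s["ft_force"])
go(.535,-.0463,.14,86.1)
E
```

```text
[ 0.49279007 -0.45492525  0.20503752] 0.05472146396045479 [-0.46764284 -0.52892812  1.80526447]
shift [-0.4074  0.0571  0.0612] turn 80.2 q6 11.8 q1 -25.6 alt turn -99.8
```

Emit:
step_arm(
  motion=[
    [[1,-0.034,0.005,0,7],[1,-0.068,0.01,0,14],[1,-0.102,0.015,0,21],[1,-0.136,0.02,0,28],[1,-0.17,0.025,0,35],[1,-0.204,0.03,0,42],[1,-0.238,0.034,0,49],[1,-0.272,0.039,0,56],[1,-0.306,0.044,0,63],[1,-0.34,0.049,0.01,70],[1,-0.374,0.053,0.025,77],[1,-0.407,0.057,0.04,80.2]],
  ],
)

```text
time_s: 4.27
eef_pos: [0.5327, -0.0419, 0.1539]
ee_rot: [[-0.997, 0.075, 0.003], [0.075, 0.997, 0.001], [-0.003, 0.001, -1.0]]
ft_force: [1.2, -0.3, -0.3]
grip_width: 0.0544
grip_force: 32.3
```

Emit:
step_arm(
  motion=[
    [[1,0,0,0,0],[1,0,0,0,0]],
  ],
)

```text
time_s: 4.43
eef_pos: [0.532, -0.0421, 0.1522]
ee_rot: [[-0.998, 0.066, -0.001], [0.066, 0.998, 0.0], [0.001, 0.0, -1.0]]
ft_force: [-0.5, -0.2, -1.0]
grip_width: 0.0548
grip_force: 32.3
```

```bash
python3 - <<'E'
from h import *
s=ctrl.state();print(s["eef_pos"],s["grip_width"],s["ft_force"])
go(.535,-.0463,.092,86.1,s)
f=ctrl.grab_frame("wrist"); cv2.imwrite("pics/w2.png",f["pixels"])
E
```

```text
[ 0.53200858 -0.04206487  0.15223356] 0.05484000102270255 [-0.45001043 -0.15251714 -1.02448588]
shift [-0.0033 -0.004   0.0602] turn 0.1 q6 -110.9 q1 17.1 alt turn -179.9
```

View pics/w2.png

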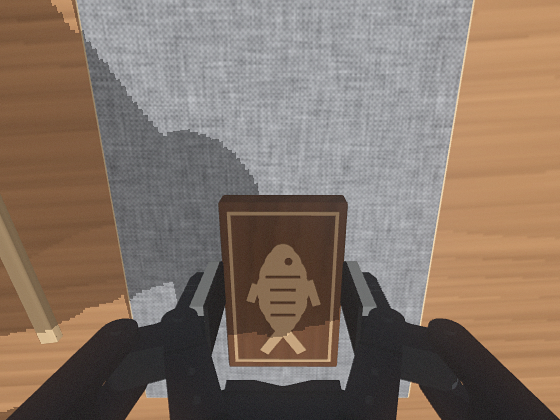

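Mould held level at (284,285), carving up, between the pads. The board edges run (80,0)–(128,297) on the left and (473,0)–(421,300) on the right. I'll check the centre line from them.

```bash
python3 - <<'E'
from h import *
s=ctrl.state();f=ctrl.grab_frame("wrist");T=wristcam(s,f)
p=cv2.GaussianBlur(f["pixels"],(3,3),0);S=cv2.cvtColor(p,cv2.COLOR_BGR2HSV)[...,1]
L=[];R=[]
for r in range(60,300,10):
    row=S[r].astype(int)<70; c=np.where(row)[0]
    if len(c): L.append((c.min(),r)) if r<260 else 0; R.append((c.max(),r))
for q in (L,R):
    w=plane(f,q,.015,T); k=cv2.fitLine(w.astype(np.float32),cv2.DIST_HUBER,0,.001,.001).ravel()
    print("y at x=.537",k[3]+(0.537-k[2])*k[1]/k[0],"yaw",np.degrees(np.arctan(k[1]/k[0])))
# mould top face corners, bottom of mould held ~ (z known): mould centre in tool
w=plane(f,[(220,207),(347,207)],s["eef_pos"][2]-.0761+.012,T);print(w, s["eef_pos"])
E
```

```text
y at x=.537 -0.15527596 yaw -3.7418106
y at x=.537 0.06145029 yaw -3.8793175
[[ 0.4944733  -0.06775907]
 [ 0.49813545 -0.01337673]] [ 0.53236864 -0.04312506  0.15317219]
```

```bash
python3 - <<'E'
from h import *
s=ctrl.state();f=ctrl.grab_frame("wrist")
K=np.array([[f["fx"],0,f["cx"]],[0,f["fy"],f["cy"]],[0,0,1]])
img=np.array([(219,206),(348,206),(337,367),(230,366)],float)
obj=np.array([(-45,28,0),(-45,-28,0),(45,-28,0),(45,28,0)],float)/1000
ok,r,t=cv2.solvePnP(obj,img,K,None)
H=np.array(f["hand_eye"]);print("top face centre in tool",H[:3,:3]@t.ravel()+H[:3,3]); R=H[:3,:3]@cv2.Rodrigues(r)[0]; print(np.round(R,3))
print(np.round(cv2.projectPoints(obj,r,t,K,None)[0][:,0]-img,1).tolist(), s["eef_pos"])
go(.5369,-.0465,.092,86.1,s)
E
```

```text
top face centre in tool [-0.00886661  0.00013313  0.06621325]
[[-1.    -0.001  0.014]
 [ 0.002 -1.     0.012]
 [ 0.014  0.012  1.   ]]
[[-0.1, -0.2], [0.1, 0.1], [-0.3, -0.0], [0.3, 0.1]] [ 0.53254552 -0.04385599  0.15364553]
shift [-0.0045 -0.0023  0.0617] turn -0.0 q6 -110.8 q1 16.9 alt turn 180.0
```

Emit:
step_arm(
  motion=[
    [[1,0.0014,-0.0024,0.025,0],[1,0.0014,-0.0024,0.045,0],[1,0.0014,-0.0024,0.055,0],[1,0.0014,-0.0024,0.057,0],[1,0.0014,-0.0024,0.057,0],[1,0.0014,-0.0024,0.057,0]],
  ],
)

```text
time_s: 5.08
eef_pos: [0.5315, -0.0465, 0.0973]
ee_rot: [[-0.998, 0.07, 0.002], [0.07, 0.998, -0.0], [-0.002, 0.0, -1.0]]
ft_force: [-0.3, -0.3, -0.7]
grip_width: 0.0547
grip_force: 32.3
```

Emit:
step_arm(
  motion=[
    [[1,0,0,0.003,0],[1,0,0,0.005,0],[1,0,0,0.005,0],[1,0,0,0.005,0],[-1,0,0,0.005,0],[-1,0,0,0.005,0],[-1,0,0,0.003,0],[-1,0,0,-0.03,0],[-1,0,0,-0.07,0],[-1,0,0,-0.11,0]],
  ],
)

```text
time_s: 5.92
eef_pos: [0.5301, -0.0463, 0.2068]
ee_rot: [[-0.998, 0.069, -0.002], [0.069, 0.998, -0.001], [0.002, -0.001, -1.0]]
ft_force: [2.3, 0.9, 1.1]
grip_width: 0.0851
grip_force: 0.0
```

```bash
python3 - <<'E'
from h import *
s=ctrl.state();f=ctrl.grab_frame("wrist");cv2.imwrite("pics/w3.png",f["pixels"]);print(s["time_s"],s["eef_pos"])
f=ctrl.grab_frame("top");print(seg(f,(275,190,308,228),"dark",.027))
go(.5096,.2372,.16,84.6,s)
E
```

```text
5.9167 [ 0.53007691 -0.04628296  0.20680284]
(0.542, -0.0465, 108, 99, 88.3)
shift [0.04   0.2814 0.0466] turn 1.4 q6 -110.7 q1 16.7 alt turn -178.6
```

View pics/w3.png

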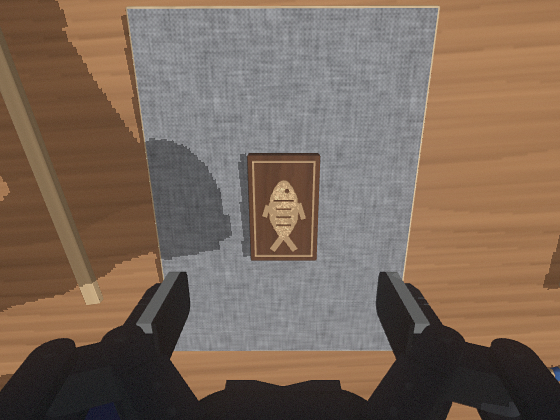

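Mould lies on the board at (284,207), carving up and square to it. I'll compare it with the board's edges in the same view, near end (127,8)–(438,7) and far end at row 350.

```bash
python3 - <<'E'
from h import *
s=ctrl.state();f=ctrl.grab_frame("wrist");T=wristcam(s,f)
m=plane(f,[(248,157),(320,157),(316,260),(250,260)],.027,T)
b=plane(f,[(127,9),(438,7),(215,350),(345,350)],.015,T)
print(m,m.mean(0));print(b); n=(b[0]+b[1])/2;print("near mid",n,"centre",n+.15*np.array([np.cos(np.radians(-3.9)),np.sin(np.radians(-3.9))]),"far x",b[2:,0])
d=m[2]+m[3]-m[0]-m[1];print(np.degrees(np.arctan2(d[1],d[0])))
E
```

```text
[[ 0.49986124 -0.07107568]
 [ 0.5037687  -0.01488096]
 [ 0.59473155 -0.02116406]
 [ 0.59068179 -0.07885064]] [ 0.54726082 -0.04649284]
[[ 0.39076938 -0.1470002 ]
 [ 0.40466611  0.07310268]
 [ 0.69856748 -0.12705191]
 [ 0.70799151  0.00580429]]
near mid [ 0.39771774 -0.03694876] centre [ 0.54737038 -0.04715105] far x [0.69856748 0.70799151]
-4.42211765537291
```

Mould sits within about 3 mm of the board's centre, about 0.5° off. On to strip A.

Emit:
step_arm(
  motion=[
    [[-1,0.006,0.04,0,0.3],[-1,0.012,0.08,0,0.6],[-1,0.018,0.12,0,1],[-1,0.024,0.16,0,1.4],[-1,0.03,0.2,0.01,1.4],[-1,0.036,0.24,0.03,1.4],[-1,0.04,0.281,0.05,1.4],[-1,0.04,0.281,0.08,1.4],[-1,0.04,0.281,0.1,1.4],[-1,0.04,0.281,0.11,1.4],[-1,0.04,0.281,0.11,1.4]],
  ],
)

```text
time_s: 6.98
eef_pos: [0.5089, 0.236, 0.0924]
ee_rot: [[-0.996, 0.094, -0.005], [0.094, 0.996, -0.004], [0.004, -0.004, -1.0]]
ft_force: [-0.2, -0.3, 0.3]
grip_width: 0.0855
grip_force: 0.0
```

```bash
python3 - <<'E'
from h import *
s=ctrl.state();print(s["eef_pos"],s["time_s"])
go(.5096,.2372,.077,84.6,s)
E
```

```text
[0.50893336 0.23602507 0.09242704] 6.9833
shift [-0.0006  0.0013  0.0154] turn 0.0 q6 -140.7 q1 45.4 alt turn -180.0
```

Emit:
step_arm(
  motion=[
    [[-1,0,0.001,0.01,0],[-1,0,0.001,0.015,0],[-1,0,0.001,0.015,0],[1,0,0.001,0.015,0],[1,0,0.001,0.015,0],[1,0,0.001,0.015,0],[1,0,0.001,0.015,0],[1,0,0.001,0.015,0],[1,0,0.001,0.015,0],[1,0,0.001,0.015,0],[1,0,0.001,0.015,0]],
  ],
  newtons=60,
)

```text
time_s: 7.9
eef_pos: [0.5107, 0.2382, 0.0816]
ee_rot: [[-0.996, 0.094, 0.001], [0.094, 0.996, 0.001], [-0.001, 0.001, -1.0]]
ft_force: [-1.0, 0.1, 4.2]
grip_width: 0.022
grip_force: 61.8
```

Emit:
step_arm(
  motion=[
    [[1,0,0,-0.03,0],[1,0,0,-0.07,0],[1,0,0,-0.1,0],[1,0,0,-0.1,0],[1,0,0,-0.1,0]],
  ],
)

```text
time_s: 8.32
eef_pos: [0.5109, 0.2386, 0.1827]
ee_rot: [[-0.996, 0.094, 0.002], [0.094, 0.996, 0.003], [-0.002, 0.003, -1.0]]
ft_force: [-0.8, -1.1, -0.7]
grip_width: 0.0224
grip_force: 61.3
```

```bash
python3 - <<'E'
from h import *
s=ctrl.state();print(s["eef_pos"],s["time_s"],s["grip_width"],s["grip_force"])
go(.5425,.0231,.12,86.1,s)
E
```

```text
[0.51093249 0.23856096 0.18272421] 8.3167 0.022369649038780956 61.25702261924744
shift [-0.0515 -0.2117  0.0622] turn -1.5 q6 -140.8 q1 45.4 alt turn 178.5
```

Emit:
step_arm(
  motion=[
    [[1,-0.01,-0.035,0,-0.3],[1,-0.018,-0.07,0,-0.6],[1,-0.026,-0.105,0,-1],[1,-0.034,-0.14,0,-1.5],[1,-0.042,-0.175,0.01,-1.5],[1,-0.048,-0.2,0.03,-1.5],[1,-0.0515,-0.212,0.05,-1.5],[1,-0.0515,-0.212,0.06,-1.5],[1,-0.0515,-0.212,0.062,-1.5],[1,-0.0515,-0.212,0.062,-1.5],[1,-0.0515,-0.212,0.062,-1.5]],
  ],
)

```text
time_s: 9.23
eef_pos: [0.542, 0.0229, 0.1193]
ee_rot: [[-0.998, 0.067, 0.0], [0.067, 0.998, -0.0], [-0.0, -0.0, -1.0]]
ft_force: [0.3, -0.3, -0.9]
grip_width: 0.0223
grip_force: 61.2
```

```bash
python3 - <<'E'
from h import *
s=ctrl.state();print(s["eef_pos"],s["time_s"],s["grip_width"])
go(.5425,.0231,.097,86.1,s)
f=ctrl.grab_frame("wrist"); cv2.imwrite("pics/w4.png",f["pixels"])
E
```

```text
[0.54202842 0.02292522 0.11930568] 9.2333 0.022294545891953912
shift [-0.0005  0.0002  0.0223] turn 0.1 q6 -117.5 q1 23.7 alt turn -179.9
```

View pics/w4.png

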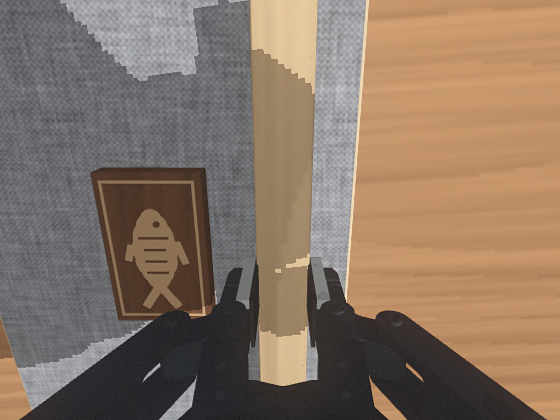

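Strip is level and parallel to the mould, with its left edge clear of it. Lower, then release with a part opening.

Emit:
step_arm(
  motion=[
    [[1,0,0,0.01,0],[1,0,0,0.018,0],[1,0,0,0.022,0],[1,0,0,0.022,0],[1,0,0,0.022,0]],
  ],
)

```text
time_s: 9.7
eef_pos: [0.5417, 0.0224, 0.0966]
ee_rot: [[-0.998, 0.067, -0.0], [0.067, 0.998, 0.0], [0.0, 0.0, -1.0]]
ft_force: [-0.5, -0.4, -0.0]
grip_width: 0.0218
grip_force: 61.4
```

Emit:
step_arm(
  motion=[
    [[0.6,0,0,0,0],[0.1,0,0,0,0],[0.1,0,0,0,0],[0.1,0,0,0,0],[0.1,0,0,0,0]],
  ],
)

```text
time_s: 10.12
eef_pos: [0.5419, 0.0221, 0.0969]
ee_rot: [[-0.998, 0.068, 0.0], [0.068, 0.998, 0.0], [-0.0, 0.0, -1.0]]
ft_force: [0.2, -0.1, -0.1]
grip_width: 0.0384
grip_force: 0.0
```

Rise, then on to strip B at (0.4739, 0.3448).

Emit:
step_arm(
  motion=[
    [[0.1,0,0,-0.02,0],[0.1,0,0,-0.06,0],[-1,0,0,-0.1,0],[-1,0,0,-0.1,0],[-1,0,0,-0.1,0]],
  ],
)

```text
time_s: 10.53
eef_pos: [0.543, 0.0224, 0.2003]
ee_rot: [[-0.998, 0.068, 0.006], [0.068, 0.998, 0.002], [-0.006, 0.002, -1.0]]
ft_force: [-0.2, 0.1, -1.5]
grip_width: 0.0732
grip_force: 0.0
```

```bash
python3 - <<'E'
from h import *
s=ctrl.state();print(s["eef_pos"],s["time_s"])
f=ctrl.grab_frame("wrist"); cv2.imwrite("pics/w5.png",f["pixels"])
f=ctrl.grab_frame("top");print(seg(f,(158,180,189,279),"s",.02))
go(.4739,.3448,.095,85.7,s)
E
```

```text
[0.54303592 0.02239179 0.20028049] 10.5333
(0.473, 0.3444, 258, 102, -0.5)
shift [0.0914 0.3167 0.1055] turn 0.4 q6 -117.5 q1 23.6 alt turn -179.6
```

View pics/w5.png

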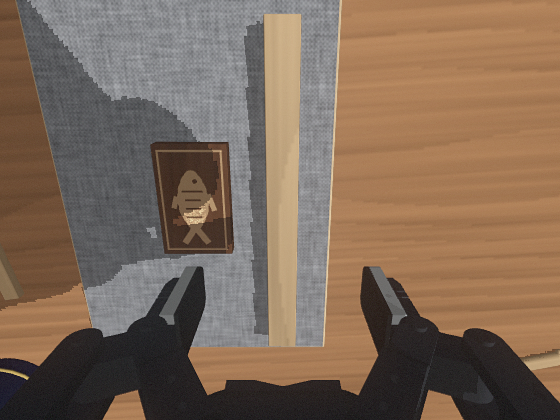

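Strip A lies flat at (282,180), parallel to the mould with a clear gap. Next is strip B.

Emit:
step_arm(
  motion=[
    [[-1,0.011,0.038,0,0.4],[-1,0.022,0.076,0,0.4],[-1,0.033,0.114,0,0.4],[-1,0.044,0.152,0,0.4],[-1,0.055,0.19,0,0.4],[-1,0.066,0.228,0.01,0.4],[-1,0.077,0.266,0.04,0.4],[-1,0.088,0.304,0.07,0.4],[-1,0.0914,0.3167,0.095,0.4],[-1,0.0914,0.3167,0.105,0.4],[-1,0.0914,0.3167,0.105,0.4],[-1,0.0914,0.3167,0.105,0.4]],
  ],
)

```text
time_s: 11.63
eef_pos: [0.4718, 0.3434, 0.0907]
ee_rot: [[-0.997, 0.074, -0.002], [0.074, 0.997, -0.003], [0.001, -0.003, -1.0]]
ft_force: [0.8, 0.1, -0.1]
grip_width: 0.0854
grip_force: 0.0
```

```bash
python3 - <<'E'
from h import *
s=ctrl.state();print(s["eef_pos"],s["time_s"])
go(.4739,.3448,.077,85.7,s)
E
```

```text
[0.47180074 0.34344929 0.09065439] 11.6333
shift [-0.002   0.0015  0.0136] turn 0.0 q6 -150.0 q1 55.7 alt turn -180.0
```

Emit:
step_arm(
  motion=[
    [[-1,0,0,0.01,0],[-1,0,0,0.015,0],[-1,0,0,0.015,0],[1,0,0,0.015,0],[1,0,0,0.015,0],[1,0,0,0.015,0],[1,0,0,0.015,0],[1,0,0,0.015,0],[1,0,0,0.015,0],[1,0,0,0.015,0],[1,0,0,0.015,0]],
  ],
)

```text
time_s: 12.55
eef_pos: [0.4723, 0.3445, 0.0775]
ee_rot: [[-0.997, 0.074, 0.001], [0.074, 0.997, 0.001], [-0.001, 0.001, -1.0]]
ft_force: [-1.4, -0.9, 2.7]
grip_width: 0.0227
grip_force: 61.4
```

Emit:
step_arm(
  motion=[
    [[1,0,0,-0.03,0],[1,0,0,-0.07,0],[1,0,0,-0.11,0],[1,0,0,-0.12,0],[1,0,0,-0.12,0],[1,0,0,-0.12,0]],
  ],
)

```text
time_s: 13.05
eef_pos: [0.472, 0.3445, 0.197]
ee_rot: [[-0.997, 0.075, -0.0], [0.075, 0.997, 0.001], [0.0, 0.001, -1.0]]
ft_force: [0.2, 0.0, -2.0]
grip_width: 0.0229
grip_force: 61.0
```

```bash
python3 - <<'E'
from h import *
s=ctrl.state();print(s["eef_pos"],s["time_s"],s["grip_width"])
go(.5322,-.1165,.12,86.1,s)
E
```

```text
[0.47197038 0.3444644  0.19703059] 13.05 0.022860898698692997
shift [-0.0946 -0.4553  0.0764] turn -0.4 q6 -150.0 q1 55.8 alt turn 179.6
```

Emit:
step_arm(
  motion=[
    [[1,-0.008,-0.039,0,0],[1,-0.016,-0.078,0,0],[1,-0.024,-0.117,0,0],[1,-0.032,-0.156,0,0],[1,-0.04,-0.195,0,-0.4],[1,-0.049,-0.234,0,-0.4],[1,-0.057,-0.273,0,-0.4],[1,-0.065,-0.312,0,-0.4],[1,-0.073,-0.351,0,-0.4],[1,-0.081,-0.39,0,-0.4],[1,-0.089,-0.429,0.01,-0.4],[1,-0.0946,-0.4553,0.04,-0.4]],
  ],
)

```text
time_s: 14.05
eef_pos: [0.5336, -0.12, 0.1591]
ee_rot: [[-0.998, 0.069, 0.005], [0.069, 0.998, -0.001], [-0.005, -0.001, -1.0]]
ft_force: [1.7, 1.5, 0.1]
grip_width: 0.0226
grip_force: 61.0
```

Emit:
step_arm(
  motion=[
    [[1,0,0,0.02,0],[1,0,0,0.035,0],[1,0,0,0.035,0],[1,0,0,0.035,0]],
  ],
)

```text
time_s: 14.38
eef_pos: [0.5313, -0.117, 0.1198]
ee_rot: [[-0.998, 0.068, -0.005], [0.068, 0.998, -0.0], [0.004, -0.001, -1.0]]
ft_force: [-0.2, -0.2, -0.2]
grip_width: 0.0227
grip_force: 60.9
```

```bash
python3 - <<'E'
from h import *
s=ctrl.state();print(s["eef_pos"],s["time_s"],s["grip_width"])
go(.5315,-.1165,.0935,86.1,s)
E
```

```text
[ 0.53128557 -0.11701006  0.11977311] 14.3833 0.022720216577600802
shift [-0.0003  0.0005  0.0263] turn 0.0 q6 -102.6 q1 8.7 alt turn -180.0
```

Emit:
step_arm(
  motion=[
    [[1,0,0.0005,0.012,0],[1,0,0.0005,0.02,0],[1,0,0.0005,0.024,0],[1,0,0.0005,0.025,0],[1,0,0.0005,0.025,0],[1,0,0.0005,0.025,0]],
  ],
)

```text
time_s: 14.88
eef_pos: [0.5327, -0.1162, 0.0973]
ee_rot: [[-0.998, 0.067, 0.001], [0.067, 0.998, -0.0], [-0.001, -0.0, -1.0]]
ft_force: [0.5, -0.2, -0.5]
grip_width: 0.0224
grip_force: 60.9
```

Emit:
step_arm(
  motion=[
    [[0.6,0,0,0,0],[0.1,0,0,0,0],[0.1,0,0,0,0],[0.1,0,0,0,0],[0.1,0,0,0,0],[0.1,0,0,-0.02,0],[0.1,0,0,-0.06,0],[-1,0,0,-0.09,0],[-1,0,0,-0.09,0],[-1,0,0,-0.09,0]],
  ],
)

```text
time_s: 15.72
eef_pos: [0.5334, -0.1163, 0.1895]
ee_rot: [[-0.998, 0.068, 0.005], [0.068, 0.998, 0.0], [-0.005, 0.001, -1.0]]
ft_force: [-0.1, 0.1, -1.4]
grip_width: 0.0731
grip_force: 0.0
```

```bash
python3 - <<'E'
from h import *
s=ctrl.state();print(s["eef_pos"],s["time_s"],s["grip_width"])
go(.4919,-.3318,.10,85.8,s)
f=ctrl.grab_frame("wrist"); cv2.imwrite("pics/w6.png",f["pixels"])
E
```

```text
[ 0.53344606 -0.11629254  0.18951321] 15.7167 0.07314588694941211
shift [ 0.0273 -0.2179  0.0892] turn 0.3 q6 -102.7 q1 8.8 alt turn -179.7
```

View pics/w6.png

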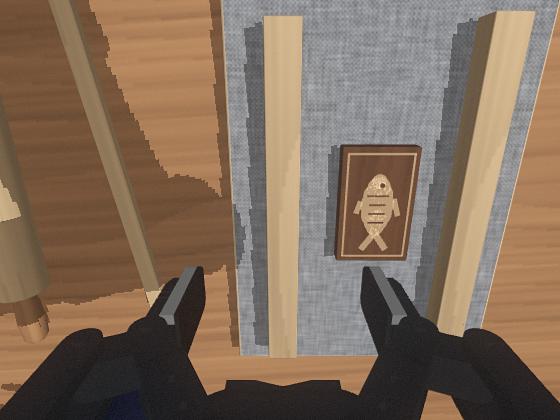

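Both strips lie flat and parallel at (283,185) and (490,170), with the mould between them at (378,203). Now the pin.

Emit:
step_arm(
  motion=[
    [[-1,0.005,-0.035,0,0],[-1,0.01,-0.075,0,0.3],[-1,0.015,-0.11,0,0.3],[-1,0.02,-0.15,0,0.3],[-1,0.025,-0.19,0,0.3],[-1,0.0273,-0.218,0.01,0.3],[-1,0.0273,-0.218,0.03,0.3],[-1,0.0273,-0.218,0.03,0.3],[-1,0.0273,-0.218,0.03,0.3]],
  ],
)

```text
time_s: 16.52
eef_pos: [0.4893, -0.3317, 0.1544]
ee_rot: [[-0.997, 0.074, -0.005], [0.074, 0.997, 0.002], [0.005, 0.002, -1.0]]
ft_force: [-0.2, 0.5, 1.5]
grip_width: 0.0854
grip_force: 0.0
```

```bash
python3 - <<'E'
from h import *
s=ctrl.state();print(s["eef_pos"],s["time_s"],s["grip_width"])
go(.4919,-.3318,.08,85.8,s)
f=ctrl.grab_frame("wrist"); cv2.imwrite("pics/w7.png",f["pixels"])
E
```

```text
[ 0.48929306 -0.33167786  0.1544226 ] 16.5167 0.08541485972236713
shift [-0.003  -0.      0.0744] turn -0.0 q6 -79.5 q1 -14.7 alt turn 180.0
```

View pics/w7.png

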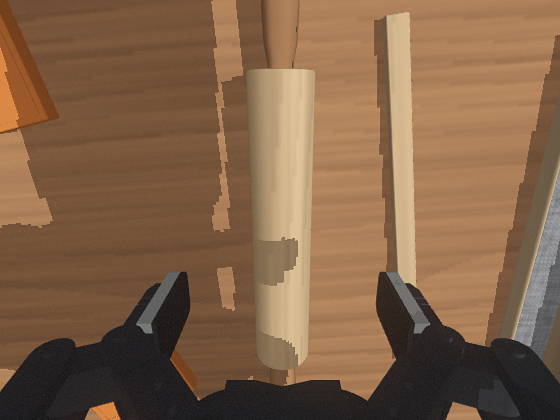

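Pin barrel runs from (281,70) to (282,358), centred between the fingers. The thin strip at (400,150) is clear.

Emit:
step_arm(
  motion=[
    [[-1,-0.002,0,0.03,0],[-1,-0.002,0,0.055,0],[-1,-0.002,0,0.07,0],[-1,-0.002,0,0.075,0],[-1,-0.002,0,0.075,0],[1,-0.002,0,0.075,0],[1,-0.002,0,0.075,0],[1,-0.002,0,0.075,0],[1,-0.002,0,0.075,0],[1,-0.002,0,0.075,0],[1,-0.002,0,0.075,0],[1,-0.002,0,0.075,0]],
  ],
  newtons=70,
)

```text
time_s: 17.57
eef_pos: [0.4932, -0.3325, 0.0837]
ee_rot: [[-0.997, 0.073, 0.002], [0.073, 0.997, -0.001], [-0.002, -0.001, -1.0]]
ft_force: [-1.2, 1.3, 5.9]
grip_width: 0.0376
grip_force: 71.1
```

Emit:
step_arm(
  motion=[
    [[1,0,0,-0.03,0],[1,0,0,-0.07,0],[1,0,0,-0.11,0],[1,0,0,-0.12,0],[1,0,0,-0.12,0],[1,0,0,-0.12,0]],
  ],
)

```text
time_s: 18.07
eef_pos: [0.4924, -0.3318, 0.2013]
ee_rot: [[-0.997, 0.073, 0.0], [0.073, 0.997, 0.001], [-0.0, 0.001, -1.0]]
ft_force: [-0.2, 0.2, -3.9]
grip_width: 0.0375
grip_force: 71.5
```

```bash
python3 - <<'E'
from h import *
s=ctrl.state();print(s["eef_pos"],s["time_s"],s["grip_width"])
a=np.radians(-3.9);u=np.array([np.cos(a),np.sin(a)]);t=np.array([.5375,-.0467])-.092*u;print(t)
go(t[0],t[1],.15,-3.9,s)
E
```

```text
[ 0.49238104 -0.33176246  0.20130497] 18.0667 0.03749359855927195
[ 0.44571305 -0.04044259]
shift [0.0679 0.2871 0.0517] turn 89.7 q6 -79.5 q1 -14.7 alt turn -90.3
```

Emit:
step_arm(
  motion=[
    [[1,0.006,0.025,0,-7],[1,0.012,0.05,0,-14],[1,0.018,0.075,0,-21],[1,0.024,0.1,0,-28],[1,0.03,0.125,0,-35],[1,0.036,0.15,0,-42],[1,0.042,0.175,0,-49],[1,0.048,0.2,0,-56],[1,0.053,0.225,0,-63],[1,0.058,0.245,0,-70],[1,0.063,0.265,0,-77],[1,0.0679,0.287,0,-84]],
  ],
)

```text
time_s: 19.07
eef_pos: [0.4443, -0.0401, 0.199]
ee_rot: [[-0.171, -0.985, -0.005], [-0.985, 0.171, -0.0], [0.001, 0.004, -1.0]]
ft_force: [1.9, 0.5, -3.0]
grip_width: 0.0376
grip_force: 71.3
```

```bash
python3 - <<'E'
from h import *
s=ctrl.state();print(s["eef_pos"],s["time_s"],s["grip_width"])
go(.4457,-.0404,.15,-3.9,s)
E
```

```text
[ 0.4443464  -0.04009095  0.19902095] 19.0667 0.037628381048155676
shift [ 0.     -0.0016  0.049 ] turn -6.0 q6 -30.8 q1 20.9 alt turn 174.0
```

Emit:
step_arm(
  motion=[
    [[1,0,-0.001,0.01,-6],[1,0,-0.001,0.03,-6],[1,0,-0.001,0.045,-6],[1,0,-0.001,0.055,-6],[1,0,-0.001,0.06,-6],[1,0,-0.001,0.06,-6],[1,0,-0.001,0.06,-6]],
  ],
)

```text
time_s: 19.65
eef_pos: [0.4466, -0.0413, 0.1418]
ee_rot: [[-0.073, -0.997, -0.001], [-0.997, 0.073, -0.0], [0.0, 0.001, -1.0]]
ft_force: [0.2, -0.2, -3.3]
grip_width: 0.0373
grip_force: 71.6
```

```bash
python3 - <<'E'
from h import *
s=ctrl.state();print(s["eef_pos"],s["time_s"],s["grip_width"],s["ft_force"])
go(.4457,-.0404,.119,-3.9,s)
f=ctrl.grab_frame("scene"); cv2.imwrite("pics/s2.png",cv2.resize(f["pixels"][130:330,180:450],None,fx=2.9,fy=2.9,interpolation=cv2.INTER_CUBIC))
E
```

```text
[ 0.44661266 -0.04131595  0.14177413] 19.65 0.03730072972407048 [ 0.21771953 -0.23075318 -3.29294617]
shift [-0.0009  0.001   0.0228] turn -0.3 q6 -24.9 q1 20.7 alt turn 179.7
```

View pics/s2.png

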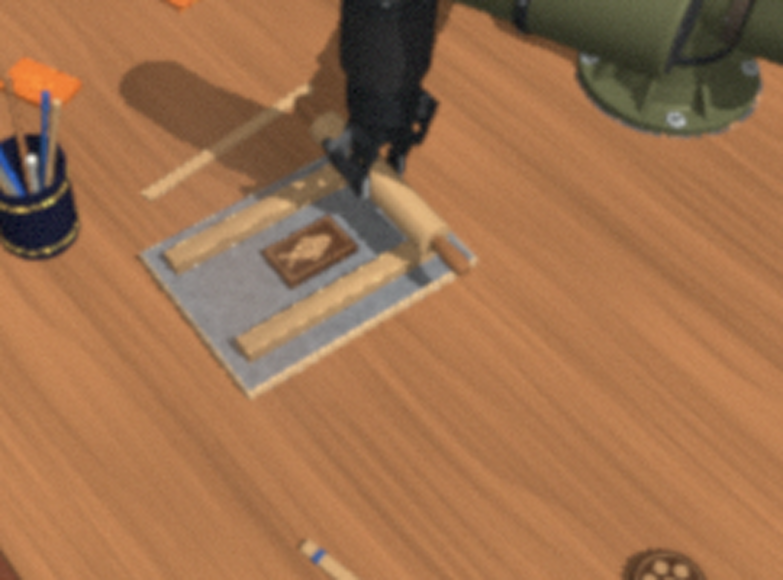

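Pin is held square across both strips at crop (410,210), near the robot end. Lowering.

Emit:
step_arm(
  motion=[
    [[1,0,0.001,0.01,0],[1,0,0.001,0.018,0],[1,0,0.001,0.021,0],[1,0,0.001,0.021,0],[1,0,0.001,0.021,0],[1,0,0.001,0.021,0]],
  ],
)

```text
time_s: 20.2
eef_pos: [0.4458, -0.041, 0.1212]
ee_rot: [[-0.073, -0.997, 0.0], [-0.997, 0.073, -0.0], [-0.0, -0.0, -1.0]]
ft_force: [0.4, -0.9, -2.2]
grip_width: 0.0376
grip_force: 71.5
```

Emit:
step_arm(
  motion=[
    [[1,0,0,0.001,0],[1,0,0,0.002,0],[1,0,0,0.002,0],[1,0,0,0.002,0]],
  ],
)

```text
time_s: 20.53
eef_pos: [0.4457, -0.041, 0.119]
ee_rot: [[-0.073, -0.997, 0.0], [-0.997, 0.073, 0.0], [-0.0, -0.0, -1.0]]
ft_force: [-0.6, 0.0, -2.9]
grip_width: 0.0378
grip_force: 71.5
```

Emit:
step_arm(
  motion=[
    [[1,0,0,0.001,0],[1,0,0,0.002,0],[1,0,0,0.003,0],[1,0,0,0.003,0],[1,0,0,0.003,0]],
  ],
)

```text
time_s: 20.95
eef_pos: [0.4459, -0.0411, 0.1186]
ee_rot: [[-0.072, -0.997, 0.001], [-0.997, 0.072, -0.001], [0.0, -0.001, -1.0]]
ft_force: [-10.0, 2.5, 13.7]
grip_width: 0.0378
grip_force: 73.3
```

Emit:
step_arm(
  motion=[
    [[1,0,0,-0.002,0],[1,0,0,-0.002,0],[1,0,0,-0.002,0],[1,0,0,-0.002,0],[0.05,0,0,-0.002,0],[-0.1,0,0,-0.002,0],[-0.4,0,0,-0.002,0],[-0.5,0,0,-0.002,0],[-0.5,0,0,-0.002,0]],
  ],
)

```text
time_s: 21.7
eef_pos: [0.4456, -0.0411, 0.1177]
ee_rot: [[-0.073, -0.997, -0.0], [-0.997, 0.073, -0.0], [0.0, 0.0, -1.0]]
ft_force: [-0.4, 0.1, -0.3]
grip_width: 0.0643
grip_force: 0.0
```

```bash
python3 - <<'E'
from h import *
s=ctrl.state();print(s["eef_pos"],s["time_s"],s["grip_width"],s["ft_force"])
f=ctrl.grab_frame("wrist"); cv2.imwrite("pics/w8.png",f["pixels"])
E
```

```text
[ 0.44560618 -0.0410918   0.11769411] 21.7 0.0643008513542136 [-0.44849627  0.05924277 -0.30778405]
```

View pics/w8.png

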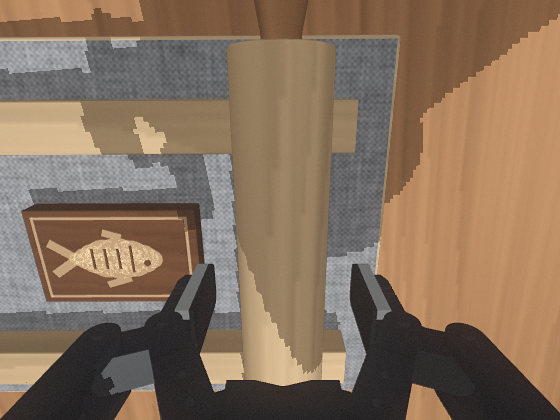

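Pin rests free between the pads at (284,220), square across the strips and clear of the mould, whose edge is at column 200. I'll rise and check from above.

Emit:
step_arm(
  motion=[
    [[-0.5,0,0,-0.015,0],[-0.5,0,0,-0.035,0],[-0.5,0,0,-0.07,0],[-0.5,0,0,-0.11,0],[-0.5,0,0,-0.15,0],[-0.5,0.04,0,-0.15,0],[-0.5,0.08,0,-0.15,0],[-0.5,0.12,0,-0.15,0],[-0.5,0.16,0,-0.15,0],[-0.5,0.2,0,-0.15,0],[-0.5,0.24,0,-0.15,0],[-0.5,0.28,0,-0.15,0]],
  ],
)

```text
time_s: 22.75
eef_pos: [0.4246, -0.3224, 0.2679]
ee_rot: [[-0.073, -0.997, 0.0], [-0.997, 0.073, -0.0], [0.0, -0.0, -1.0]]
ft_force: [0.1, 0.0, 0.6]
grip_width: 0.0642
grip_force: 0.0
```

```bash
python3 - <<'E'
from h import *
s=ctrl.state();print(s["eef_pos"],s["time_s"])
f=ctrl.grab_frame("top");cv2.imwrite("pics/t2.png",cv2.resize(f["pixels"][140:270,225:355],None,fx=4.5,fy=4.5,interpolation=cv2.INTER_CUBIC))
E
```

```text
[ 0.42462953 -0.32237207  0.26792547] 22.75
```

View pics/t2.png

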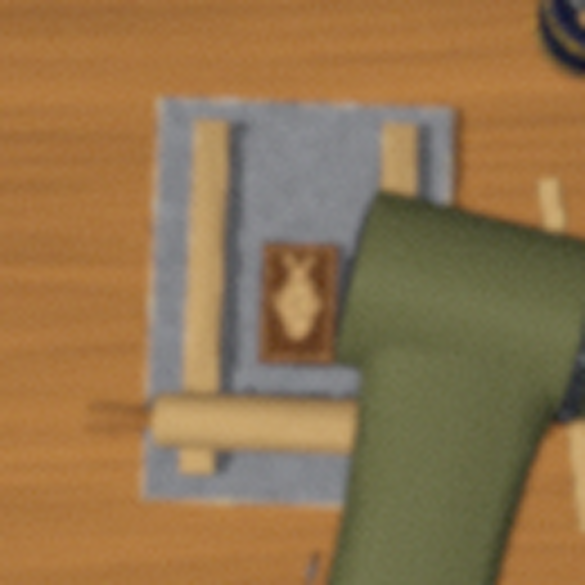

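Emit:
step_arm(
  motion=[
    [[-0.5,0.04,0.01,0,0],[-0.5,0.08,0.03,0,0],[-0.5,0.12,0.05,0,0],[-0.5,0.16,0.08,0,0],[-0.5,0.2,0.11,0,0],[-0.5,0.22,0.14,0,0],[-0.5,0.22,0.15,0,0]],
  ],
)

```text
time_s: 23.38
eef_pos: [0.2568, -0.531, 0.2669]
ee_rot: [[-0.075, -0.997, -0.002], [-0.997, 0.075, 0.001], [-0.001, 0.002, -1.0]]
ft_force: [0.4, 0.4, -0.5]
grip_width: 0.0644
grip_force: 0.0
```

```bash
python3 - <<'E'
from h import *
s=ctrl.state();print(s["eef_pos"],s["time_s"])
f=ctrl.grab_frame("top");cv2.imwrite("pics/t3.png",cv2.resize(f["pixels"][140:270,225:375],None,fx=4.6,fy=4.6,interpolation=cv2.INTER_CUBIC))
E
```

```text
[ 0.25683557 -0.53103447  0.26686239] 23.3833
```

View pics/t3.png

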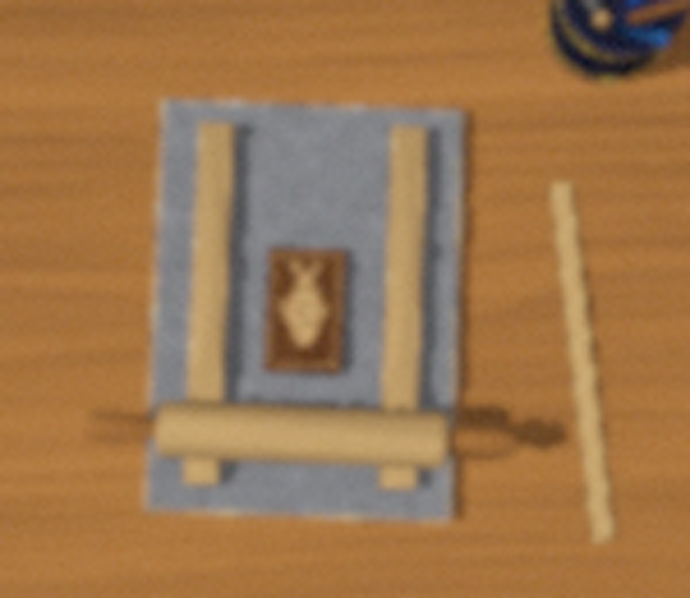

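All parts are in view. Board corners are (163,100), (466,110), (452,520) and (146,510). I'll compute the poses in the board frame.

```bash
python3 - <<'E'
from h import *
f=ctrl.grab_frame("top")
P=lambda uv,z: plane(f,(np.array(uv)+.5)/4.6-.5+[225,140],z)
b=P([(163,100),(466,110),(452,520),(146,510)],.015);c=b.mean(0);x=b[0]+b[1]-b[2]-b[3];x/=np.linalg.norm(x);y=np.array([-x[1],x[0]])
print("board",c,np.degrees(np.arctan2(x[1],x[0])))
def rep(n,uv,z):
    w=P(uv,z)-c;w=np.c_[w@x,w@y];d=w[0]-w[1];print(n,np.round(w.mean(0),4),"angle",round(np.degrees(np.arctan2(d[1],d[0])),1))
rep("mould",[(308,250),(304,371)],.027);rep("stripL",[(217,123),(201,486)],.035);rep("stripR",[(409,126),(398,488)],.035);rep("pin",[(157,430),(447,438)],.055)
E
```

```text
board [ 0.5366405  -0.04737893] -3.901900083870456
mould [-0.003   0.0005] angle 0.3
stripL [-0.0012  0.0698] angle -0.1
stripR [ 0.0023 -0.0688] angle 0.2
pin [-0.0931  0.0002] angle 90.6
```

```bash
python3 -c "
from station import ctrl
print(ctrl.finish_job())"
```

```text
the job is handed in; nothing more can be done
None
```

The board is set up and handed in after about 23 s of robot time. In the last top view the mould is within 3 mm of the board's centre, the strips are about 70 mm either side of it, and the pin lies square across both, 93 mm robot-side of centre; the judge's verdict was not returned.

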